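# Open a push-and-turn transport pot and rack the sample

### The arm

A 7-joint arm with a two-finger parallel gripper is mounted at the origin on a cart in front of the work surface, level with it; the furniture and walls round the work are solid. World frame = base frame: x ahead of the robot, y to its left, z up, the work surface at z = 0. Lengths are in m, angles in rad, forces in N, time in s.
With the tool pointing down it reaches from about 0.35 to 0.9 m from the base axis. Payload 19.9 kg.
Tool frame: the origin (TCP) lies midway between the tips of the shut fingers; the grasp point (between the pads) lies 19 mm behind it; z points along the fingers, y is the direction in which the jaws open and shut (so a half turn about z gives the same grasp; the last joint's range is limited). The gripper opens to 85 mm and grips with 20 to 120 N. Pads are 22 mm wide; open, the fingers measure 114 mm over their backs; the gripper's body (76 mm by 85 mm) begins 54 mm behind the grasp point. The pads swing forward as they close: fully open they stand 13 mm farther back than shut.
Start: joints at [-1.296, 0.417, -0.01, 1.614, 0.005, 1.111, -0.053], TCP at [0.195, 0.594, 0.231] pointing down, gripper open.
Joint ranges: [-2.81, 2.81], [-0.39, 2.02], [-1.27, 1.25], [0.06, 2.57], [-1.19, 4.33], [0.19, 2], [-2.82, 2.82]. Speed limits (rad/s): [1.89, 1.89, 2.39, 2.39, 3.01, 3.01, 3.01].

### API

Orientations are given as [roll, pitch, yaw] about the fixed x, y, z axes, in that order (R = Rz(yaw) Ry(pitch) Rx(roll)).
In Python, from rig import status, optics, job gives the robot as it stands. The module is installed in compiled form; this text tells all that it offers.
- The arm moves only by the tool servo_tool, never from a script. Its argument "plan" is a list of rows, each a list of 7 numbers: the shift along the tool's x, y, z in m, then the turn, a rotation vector about the tool's x, y, z in rad, then the opening, from -1 (shut) to 1 (fully open), so that 0 is half open. In form: [[tx, ty, tz, wx, wy, wz, fingers], ...]. A call has exactly 10 rows; each row is the pose to reach, as a shift and turn from the pose measured when the call began, along the tool's axes at that moment; what a row does not reach only later rows make up. A row lasts 1/8 s, in which the tool goes at most 62.5 mm and 10.7 degrees, less where a joint would pass 70% of its speed; a pose out of reach is approached as far as the arm can. A call with a gripper value outside its range is refused whole. The fingers move at their own pace and stop on an object; "newtons" is the grip in N (left out, the last holds). Time passes only in rows, so rows that repeat a pose let the fingers close, or fill a call up. It gives the time, the measured TCP pose, the force and the opening at its end, in the units of the state.
- status.get_obs(): the state, without advancing time (a new reading comes with each control period).
- optics.grab_frame(name): name is "scene" or "top" or "wrist"; returns a dict with "pixels" (480x640x3 uint8, red, green, blue), "range_z" (480x640 float32, m along the optical axis (not along the pixel's ray), 0 where there is no reading), "vfov" (degrees; the focal length in pixels is half the picture's height over the tangent of half this angle, whatever the lens; pixels are square), "cx", "cy" (the principal point, pixels), "xyz" and "orientation" of the camera in the world. Camera axes: x right, y down, z forward; pixel columns grow to the right and rows downward; lengths in m; the calibration is good to about 2 mm. The wrist camera is an equidistant fisheye: a pixel r from the principal point sees the ray r / f radians off the axis. A picture is of the moment at which its call begins.
- job.finish_job(): hands the job in, once; it reports no verdict.
The state is a dict: "time": time; "joint_positions": joint angles; "dq": joint speeds; "joint_efforts": joint torques, N m; "ee_pos": TCP position; "orientation": TCP orientation; "force": force on the tool from outside, world axes, zero at the start; "ft_torque": the same for the moment, N m; "grip_width": opening from 0.0 (shut) to 1.0 (fully open).
Only numpy, scipy, OpenCV 4.12 (cv2) and the standard library are available. Lean on these libraries where they do the work, as an engineer would, in place of code of your own. Each camera call takes 0.05 s, during which the arm holds its last target. There are 200 camera calls.

### The job

A sample tube has come in its transport pot, which stands in the bench clamp. Press the pot's safety cap down against its spring, gently and only as far as it takes, turn it anticlockwise past its catch until you feel its stop, lift it straight off and set it down upright (wing up) in the white tray; then stand the sample tube upright in a free place of the tube rack, fully down. Do not force the cap, and leave the other tubes standing and the things round about where they are.

Things in the scene. Friction and masses are not known exactly. Their poses are not given: they have to be found in the camera images.
- pot: White pot (53 mm across up to z = 38 mm, with a 36 mm neck) held in a low bench clamp: aluminium plate 104 x 120 x 10 mm, dark jaws on the y sides. It cannot move. Origin: centre of the plate's underside, on the pot's axis, z up. Under the cap the neck has two hidden lugs with a catch (bayonet).
- pot_rim (a point): Centre of the pot's mouth, on its axis, 76 mm above the worktop, at first under the cap. Frame as the pot's. A block in the bore holds the sample tube upright: its foot is 55 mm below this point, its top 29 mm above.
- cap: The grey ribbed push-and-turn cap, hollow, 57 mm across, 97 mm tall with its wing, 100 g. Origin: centre of its open lower edge, 51 mm above the worktop when shut, z up; shut, its x lies along the pot's x. A spring in it pushes it up with 5 N and 0.7 N more per mm pressed. Forced (pressed or turned) with over 30 N between cap and pot, it breaks.
- cap_wing (a point): Centre of the upright wing (the grip) on the cap, 84 mm above the cap's lower edge: 46 mm along its x, 12 mm thick along y, 26 mm tall; its flat top 13 mm below. To open: press down 1.5 to 9 mm (differs each time, unseen; hard stop 1.5 mm lower), turn anticlockwise to a springy stop (8 N m/rad) met at 0.75 to 1.25 rad (differs too); the last 0.12 rad before it is free, so lift there, 57 mm.
- tray: Shallow white tray, open on top, loose. Origin: centre of its underside; z up. Inside it is 66 mm along its x and 126 mm along its y; floor 2 mm thick, walls 30 mm tall.
- sample_mid (a point): Centre of the sample tube, half-way up. The tube is 84 mm long, 13 mm across, with a 16 mm wide cap over its top 17 mm, 17 g; z along the tube to its cap end. At the start it stands in the pot under the cap.
- rack: Grey tube rack 62 x 180 x 56 mm, loose. Origin: centre of its underside; z up, long side along y. Its grid has 16.5 mm square places at x = -19.5, 0, 19.5 and y = -58.5, -39, -19.5, 0, 19.5, 39, 58.5 mm and a wider bay at each end. Grid top 52 mm above the worktop; tubes stand on its floor at 6 mm. Taken: (19.5, 19.5) and (-19.5, 58.5) mm.
- tube_b: Another capped tube like the sample, standing in the rack at (19.5, 19.5) mm. Origin: centre of its foot.
- tube_c: Another capped tube like it, standing in the rack at (-19.5, 58.5) mm. Origin: centre of its foot.
- white_box: Flat white carton 90 x 125 x 27 mm, to the left of the work. Origin: centre of its underside.
- reader: Small black code reader 37 x 62 x 30 mm, at the front left. Origin: centre of its underside.
- long_box: Long white carton 75 x 190 x 26 mm, at the front right. Origin: centre of its underside.
- slide_box: White lidded slide box 93 x 100 x 46 mm, behind the work. Origin: centre of its underside.
- teal_box: Small printed carton 95 x 125 x 48 mm, behind the work. Origin: centre of its underside.
Things that resemble listed ones, but are neither listed nor needed, are in the scene too. Of the things that look like the cap, the smallest one is meant. Leave any brown look-alike of the tray alone.

How it is judged:
On the way, in this order (a step that is already met when the one before it is completed fails the run):
1. the cap is turned past its catch while still down on the pot (angle between the x axis of cap_wing and the x axis of pot, either way round above 0.55 rad and z of cap_wing in the frame of pot below 0.142 m and horizontal distance between cap_wing and pot below 0.006 m), for 0.05 s.
2. the cap is lifted off clear of the tube, which stays standing in the pot (z of cap_wing in the frame of pot above 0.195 m and horizontal distance between sample_mid and pot below 0.008 m and height (world z) of sample_mid below 0.08 m and angle between sample_mid's own z axis and vertical below 0.15 rad), for 0.1 s.
At the end, for the whole second after the job is handed in: the cap stands upright on the tray's floor between its walls (tilt under 0.1 rad, wing centre within 92 mm of the tray's underside) and the sample stands upright, fully down, in a place of the rack (tilt under 0.15 rad, its centre within 53 mm of the rack's underside) (x of cap_wing in the frame of tray between -0.012 and 0.012 m and y of cap_wing in the frame of tray between -0.04 and 0.04 m and z of cap_wing in the frame of tray below 0.092 m and angle between cap_wing's own z axis and vertical below 0.1 rad and x of sample_mid in the frame of rack between -0.03 and 0.03 m and y of sample_mid in the frame of rack between -0.084 and 0.084 m and z of sample_mid in the frame of rack below 0.053 m and angle between sample_mid's own z axis and vertical below 0.15 rad); the robot touches nothing.
It fails at once if the cap is forced: over 30 N between cap and pot (contact force between cap and pot above 30 N).
It fails at once if the sample is tipped over or thrown (angle between sample_mid's own z axis and vertical above 0.6 rad).
It fails at once if another tube is tipped or lifted out of the rack (angle between any of tube_b, tube_c's own z axis and vertical above 0.3 rad or z of any of tube_b, tube_c in the frame of rack above 0.02 m).
It fails at once if the rack or the tray is shoved more than 40 mm (distance of any of rack, tray from where it was at the start of the episode above 0.04 m).
It fails at once if a bystander is pushed more than 20 mm (distance of any of white_box, reader, long_box, slide_box, teal_box from where it was at the start of the episode above 0.02 m).
It also fails if it takes over 72 s, if anything falls off the work surface, if the arm or the gripper's body presses on something with over 40 N, if the wrist force passes 120 N, or if a joint passes its speed limit or range.

## Working session

There is one attempt and no reset: what is moved stays moved. The work goes in short steps, Python scripts to look and compute and a tool call to move; the robot and the scene stay as the last step left them, time stands still between calls to the robot, and variables do not carry over. Pictures are saved under pics/ and viewed, about 8 in all and at most 12, crops included, and the job is handed in when it is done.

Besides the shell and the picture viewer there is one more tool, called after ">>>" as name(argument=value, ...), one argument or row to a line, values as JSON. servo_tool: Moves the arm, as the interface text tells. Its arguments: {"type":"object","properties":{"plan":{"type":"array","items":{"type":"array","items":{"type":"number"}}},"newtons":{"type":"number"}},"required":["plan"]}

```bash
mkdir -p pics; cat > h.py <<'E'
import numpy as np, cv2
from scipy.spatial.transform import Rotation as R
from rig import status, optics, job
def rot(o):
    o=np.array(o,float)
    if o.shape==(3,3): return o
    return R.from_euler('xyz',o).as_matrix() if o.size==3 else R.from_quat(o).as_matrix()
def grab(n):
    f=optics.grab_frame(n); f['f']=240/np.tan(np.radians(f['vfov'])/2); f['R']=rot(f['orientation']); f['n']=n; return f
def ray(f,u,v):
    x=np.array([(u-f['cx'])/f['f'],(v-f['cy'])/f['f'],1.0])
    if f['n']=='wrist':
        r=np.hypot(x[0],x[1]); x=np.array([x[0]*np.sin(r)/max(r,1e-9),x[1]*np.sin(r)/max(r,1e-9),np.cos(r)])
    return f['R']@x
def onplane(f,u,v,z):
    d=ray(f,u,v); c=np.array(f['xyz']); return c+d*(z-c[2])/d[2]
def cloud(f):
    v,u=np.mgrid[0:480,0:640]; z=f['range_z']; a=(u-f['cx'])/f['f']; b=(v-f['cy'])/f['f']
    if f['n']=='wrist':
        r=np.hypot(a,b)+1e-9; k=np.tan(r)/r; a,b=a*k,b*k
    p=np.stack([a*z,b*z,z],-1)@f['R'].T+np.array(f['xyz']); p[z<=0]=np.nan; return p
def save(f,n,crop=None,s=1):
    im=f['pixels'][...,::-1]
    if crop: im=im[crop[1]:crop[3],crop[0]:crop[2]]
    cv2.imwrite('pics/'+n,cv2.resize(im,None,fx=s,fy=s,interpolation=cv2.INTER_CUBIC))
E
python3 - <<'E'
from h import *
for n in ['scene','top']:
    f=grab(n); save(f,n+'0.png'); print(n,f['xyz'],f['orientation'],f['vfov'],f['cx'],f['cy'],(f['range_z']>0).mean())
    np.save(n+'_c.npy',cloud(f))
print(status.get_obs())
E
```

```text
scene [-0.17517005 -0.94958676  0.8537337 ] [-2.09345067e+00 -5.17027099e-05 -5.80875275e-01] 49.555499825448 308.57772931701084 240.74563268666435 0.996064453125
top [0.32433364 0.10969706 1.37473497] [-2.97611988  0.02797075 -1.56496649] 48.5069724207648 317.936923483623 243.2865969531442 0.995947265625
{'time': 0.1, 'joint_positions': array([-1.2955024 ,  0.41788878, -0.01032871,  1.61409707,  0.00471218,
        1.11071823, -0.05299498]), 'dq': array([ 4.27844197e-06, -4.69047993e-04,  3.12058795e-04, -1.71513286e-03,
        2.10260157e-04,  2.46914549e-04,  5.51658632e-04]), 'joint_efforts': array([ 3.55454489e-03, -8.65820289e+01,  6.82004169e-01, -4.35642457e+01,
        1.93591911e-02,  4.94995911e-03,  7.60531009e-06]), 'ee_pos': array([0.19460172, 0.59360604, 0.23074575]), 'orientation': array([-3.14050841e+00,  8.58154216e-05,  2.82484063e+00]), 'force': array([ 0.50883714, -0.02355619,  0.4010974 ]), 'ft_torque': array([-0.01914485, -0.01801874, -0.04039145]), 'grip_width': 1.0013088355016095}
```

View pics/scene0.png

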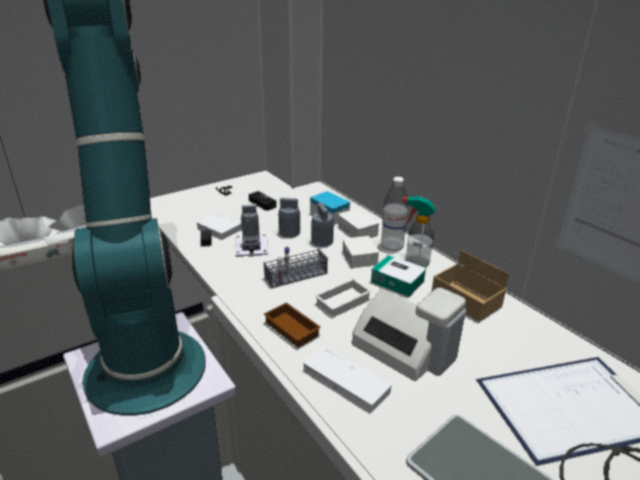

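View pics/top0.png

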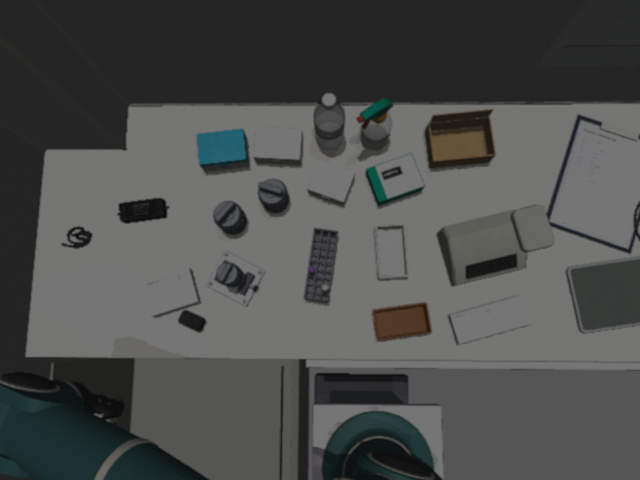

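Top view: look-alikes of the cap are at (230,218) and (273,195), standing free. The one on the clamp plate, (232,275), is the cap I want. The white tray is at (391,252), with the brown one at (402,321) to be left alone, and the rack is at (321,266).

```bash
python3 - <<'E'
from h import *
f=grab('top'); P=cloud(f); np.save('top_c.npy',P)
def rect(name,box,zlo,zhi,extra=None):
    u0,v0,u1,v1=box; p=P[v0:v1,u0:u1].reshape(-1,3); c=f['pixels'][v0:v1,u0:u1].reshape(-1,3)
    m=(p[:,2]>zlo)&(p[:,2]<zhi)
    q=p[m]; 
    if len(q)<5: print(name,len(q));return
    r=cv2.minAreaRect((q[:,:2]*1000).astype(np.float32)); print(name,len(q),np.round(r[0],1),np.round(r[1],1),round(r[2],1),'z med',np.round(np.median(q[:,2]),4),'max',np.nanmax(q[:,2]).round(4))
rect('cap wing',(205,250,265,300),.125,.2)
rect('cap body',(205,250,265,300),.09,.2)
rect('plate',(200,240,272,312),.006,.02)
rect('L1',(210,195,250,240),.05,.25); rect('L2',(255,170,295,220),.05,.25)
rect('tray',(368,218,415,286),.018,.04)
rect('rack',(300,222,345,310),.03,.06)
rect('tubes',(300,222,345,310),.075,.15)
rect('desk',(340,300,365,340),-.02,.02)
for n,b in dict(slide=(305,160,358,205),teal=(363,150,428,208),brown=(368,298,435,345),wbox=(140,262,203,320),reader=(175,305,210,335)).items(): rect(n,b,.012,.1)
f['pixels']=np.clip(f['pixels'].astype(float)*1.8,0,255).astype(np.uint8)
save(f,'crop1.png',(190,170,430,340),3.3)
E
```

```text
cap wing 177 [460.7 358.1] [36.7 43.7] 87.3 z med 0.1454 max 0.1562
cap body 461 [461.4 362.3] [54.  55.3] 81.6 z med 0.1233 max 0.1562
plate 1141 [468.9 364.1] [184.8 187.5] 0.2 z med 0.0105 max 0.0198
L1 750 [610.5 373.9] [70.5 74.3] 34.2 z med 0.0949 max 0.1345
L2 745 [668.2 263. ] [71.1 73.4] 57.0 z med 0.0946 max 0.1355
tray 418 [531.  -37.9] [138.4  78.6] 3.3 z med 0.0296 max 0.0376
rack 717 [493.  142.4] [ 61.8 180.8] 82.0 z med 0.0519 max 0.0599
tubes 77 [453.7 147.8] [70.6 15.5] 37.6 z med 0.0891 max 0.0952
desk 997 [357.   61.2] [61.8 99. ] 89.9 z med 0.0003 max 0.0081
slide 1380 [711.5 116.6] [100.8  93.3] 69.7 z med 0.046 max 0.054
teal 1942 [725.  -55.6] [164.6 147.8] 89.1 z med 0.0477 max 0.0566
brown 443 [352.7 -60.7] [ 77.9 139.6] 8.2 z med 0.0298 max 0.0397
wbox 1955 [401.3 519.2] [136.7 127.6] 17.9 z med 0.0283 max 0.0377
reader 409 [359.2 478.4] [88.7 45.9] 50.1 z med 0.0302 max 0.0392
```

View pics/crop1.png

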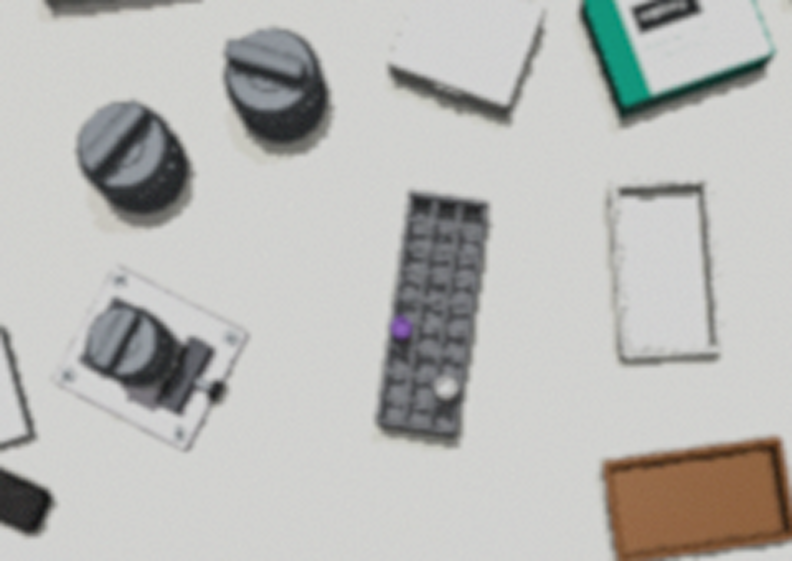

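The close crop confirms the choice: the cap on the clamp plate (crop 128,340) is the smallest, with its wing along the pot's x. I'll move above it and refine with the wrist camera.

>>> servo_tool(
  plan=[
    [-0.04,-0.017,-0.01,0,0,0.03,1],
    [-0.08,-0.035,-0.02,0,0,0.06,1],
    [-0.12,-0.052,-0.03,0,0,0.09,1],
    [-0.16,-0.07,-0.03,0,0,0.12,1],
    [-0.2,-0.085,-0.03,0,0,0.157,1],
    [-0.24,-0.1,-0.03,0,0,0.157,1],
    [-0.28,-0.12,-0.03,0,0,0.157,1],
    [-0.31,-0.13,-0.03,0,0,0.157,1],
    [-0.328,-0.139,-0.03,0,0,0.157,1],
    [-0.328,-0.139,-0.03,0,0,0.157,1],
  ],
  newtons=60,
)

```text
time: 1.4
ee_pos: [0.4639, 0.3581, 0.2608]
orientation: [-3.14, 0.0, 2.665]
force: [0.2, 0.5, -0.3]
grip_width: 1.0
```

```bash
python3 - <<'E'
from h import *
f=grab('wrist'); save(f,'w1.png'); print(f['xyz'],f['orientation'],f['vfov'],f['cx'],f['cy'],f['range_z'].min(),f['range_z'].max())
P=cloud(f); np.save('w1.npy',P)
s=status.get_obs(); print(s['ee_pos'],s['orientation'],s['force'],s['joint_positions'])
q=P.reshape(-1,3); near=np.hypot(q[:,0]-.463,q[:,1]-.36)<.045
for lo,hi in [(.142,.156),(.117,.127),(.09,.16)]:
    w=q[near&(q[:,2]>lo)&(q[:,2]<hi)]; print(lo,len(w))
    if len(w)>10: r=cv2.minAreaRect((w[:,:2]*1000).astype(np.float32)); print(r, w.mean(0))
E
```

```text
[0.40335215 0.38899513 0.40402686] [ 2.86860967e+00 -3.84164818e-04  1.09368664e+00] 65.70646984690485 320.9000693509944 239.9911335356268 0.0 1.234383
[0.46298529 0.35924541 0.2607408 ] [-3.14030130e+00  6.82552173e-06  2.66705351e+00] [-0.21040451  0.62794481 -0.24936673] [-0.84766514  0.32368817  0.16960111  1.68505948 -0.05857234  1.13901405
  0.43413922]
0.142 1013
((462.86114501953125, 361.6646423339844), (11.505563735961914, 45.220436096191406), 63.137996673583984) [0.46193931 0.36227048 0.14818436]
0.117 2251
((462.2109680175781, 361.770751953125), (51.55802917480469, 48.9079704284668), 69.36331939697266) [0.46127812 0.36263483 0.12274474]
0.09 3901
((462.64752197265625, 361.8563232421875), (55.03665542602539, 56.52406311035156), 15.487288475036621) [0.45929424 0.36357688 0.12750535]
```

View pics/w1.png

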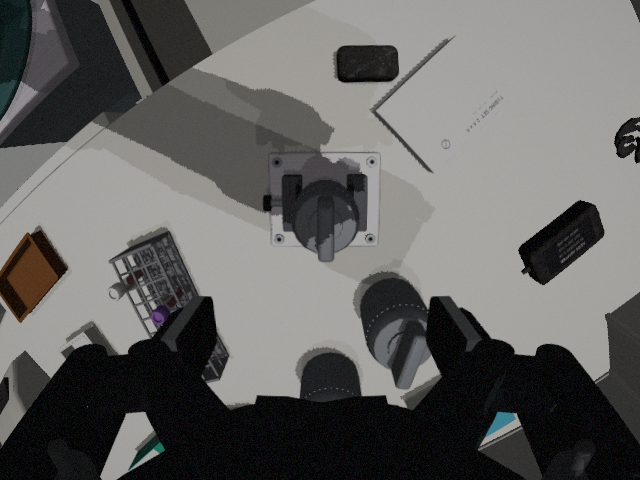

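Wrist view: cap wing at about (326,228), plate around (325,200), with the larger look-alikes at (397,335) and (330,375). Wing centre is (0.4628, 0.3617), its top at 0.148, size 45×11.5 mm, which fits the description. Its yaw is 2.673, so the tool is aligned. Next I descend and grip.

>>> servo_tool(
  plan=[
    [0.0015,0.002,0.03,0,0,-0.005,1],
    [0.0015,0.002,0.06,0,0,-0.005,1],
    [0.0015,0.002,0.09,0,0,-0.005,0.6],
    [0.0015,0.002,0.115,0,0,-0.005,0.2],
    [0.0015,0.002,0.13,0,0,-0.005,-0.2],
    [0.0015,0.002,0.135,0,0,-0.005,-0.5],
    [0.0015,0.002,0.135,0,0,-0.005,-1],
    [0.0015,0.002,0.135,0,0,-0.005,-1],
    [0.0015,0.002,0.135,0,0,-0.005,-1],
    [0.0015,0.002,0.135,0,0,-0.005,-1],
  ],
  newtons=60,
)

```text
time: 2.7
ee_pos: [0.4624, 0.3618, 0.1258]
orientation: [-3.141, -0.0, 2.672]
force: [0.1, 4.8, -11.6]
grip_width: 0.125
```

>>> servo_tool(
  plan=[
    [0,0,0,0,0,0,-1],
    [0,0,0,0,0,0,-1],
    [0,0,0.0003,0,0,0,-1],
    [0,0,0.0006,0,0,0,-1],
    [0,0,0.0009,0,0,0,-1],
    [0,0,0.0012,0,0,0,-1],
    [0,0,0.0015,0,0,0,-1],
    [0,0,0.0015,0,0,0,-1],
    [0,0,0.0015,0,0,0,-1],
    [0,0,0.0015,0,0,0,-1],
  ],
)

```text
time: 3.95
ee_pos: [0.4626, 0.3619, 0.1245]
orientation: [-3.141, 0.0, 2.672]
force: [-1.6, 1.9, 4.8]
grip_width: 0.128
```

>>> servo_tool(
  plan=[
    [0,0,0.0003,0,0,0,-1],
    [0,0,0.0006,0,0,0,-1],
    [0,0,0.0009,0,0,0,-1],
    [0,0,0.0012,0,0,0,-1],
    [0,0,0.0015,0,0,0,-1],
    [0,0,0.0015,0,0,0,-1],
    [0,0,0.0015,0,0,0,-1],
    [0,0,0.0015,0,0,0,-1],
    [0,0,0.0015,0,0,0,-1],
    [0,0,0.0015,0,0,0,-1],
  ],
)

```text
time: 5.2
ee_pos: [0.4627, 0.362, 0.1232]
orientation: [-3.141, 0.0, 2.672]
force: [-1.0, 2.4, 5.6]
grip_width: 0.124
```

>>> servo_tool(
  plan=[
    [0,0,0.0003,0,0,0,-1],
    [0,0,0.0006,0,0,0,-1],
    [0,0,0.0009,0,0,0,-1],
    [0,0,0.0012,0,0,0,-1],
    [0,0,0.0012,0,0,0,-1],
    [0,0,0.0012,0,0,0,-1],
    [0,0,0.0012,0,0,0,-1],
    [0,0,0.0012,0,0,0,-1],
    [0,0,0.0012,0,0,0,-1],
    [0,0,0.0012,0,0,0,-1],
  ],
)

```text
time: 6.45
ee_pos: [0.4627, 0.362, 0.1221]
orientation: [-3.141, 0.0, 2.672]
force: [-1.2, 1.0, 6.9]
grip_width: 0.126
```

>>> servo_tool(
  plan=[
    [0,0,0.0003,0,0,0,-1],
    [0,0,0.0006,0,0,0,-1],
    [0,0,0.0009,0,0,0,-1],
    [0,0,0.0012,0,0,0,-1],
    [0,0,0.0012,0,0,0,-1],
    [0,0,0.0012,0,0,0,-1],
    [0,0,0.0012,0,0,0,-1],
    [0,0,0.0012,0,0,0,-1],
    [0,0,0.0012,0,0,0,-1],
    [0,0,0.0012,0,0,0,-1],
  ],
)

```text
time: 7.7
ee_pos: [0.4627, 0.362, 0.1211]
orientation: [-3.141, 0.0, 2.672]
force: [-2.3, 2.2, 6.8]
grip_width: 0.126
```

>>> servo_tool(
  plan=[
    [0,0,0.0003,0,0,0,-1],
    [0,0,0.0006,0,0,0,-1],
    [0,0,0.0009,0,0,0,-1],
    [0,0,0.0012,0,0,0,-1],
    [0,0,0.0012,0,0,0,-1],
    [0,0,0.0012,0,0,0,-1],
    [0,0,0.0012,0,0,0,-1],
    [0,0,0.0012,0,0,0,-1],
    [0,0,0.0012,0,0,0,-1],
    [0,0,0.0012,0,0,0,-1],
  ],
)

```text
time: 8.95
ee_pos: [0.4627, 0.362, 0.1201]
orientation: [-3.142, 0.0, 2.672]
force: [-2.1, 1.6, 8.3]
grip_width: 0.128
```

>>> servo_tool(
  plan=[
    [0,0,0.0003,0,0,0,-1],
    [0,0,0.0006,0,0,0,-1],
    [0,0,0.0009,0,0,0,-1],
    [0,0,0.0012,0,0,0,-1],
    [0,0,0.0012,0,0,0,-1],
    [0,0,0.0012,0,0,0,-1],
    [0,0,0.0012,0,0,0,-1],
    [0,0,0.0012,0,0,0,-1],
    [0,0,0.0012,0,0,0,-1],
    [0,0,0.0012,0,0,0,-1],
  ],
)

```text
time: 10.2
ee_pos: [0.4628, 0.3622, 0.1196]
orientation: [3.141, 0.0, 2.672]
force: [-4.6, -1.2, 15.9]
grip_width: 0.128
```

Hard stop felt (15.9 N at z=0.1196). I'll ease back by 0.8 mm and turn anticlockwise.

>>> servo_tool(
  plan=[
    [0,0,-0.0004,0,0,0,-1],
    [0,0,-0.0008,0,0,0,-1],
    [0,0,-0.0008,0,0,-0.03,-1],
    [0,0,-0.0008,0,0,-0.06,-1],
    [0,0,-0.0008,0,0,-0.09,-1],
    [0,0,-0.0008,0,0,-0.12,-1],
    [0,0,-0.0008,0,0,-0.15,-1],
    [0,0,-0.0008,0,0,-0.15,-1],
    [0,0,-0.0008,0,0,-0.15,-1],
    [0,0,-0.0008,0,0,-0.15,-1],
  ],
)

```text
time: 11.45
ee_pos: [0.4631, 0.3619, 0.1206]
orientation: [3.141, 0.001, 2.822]
force: [-0.8, 0.4, 7.2]
grip_width: 0.124
```

```bash
python3 -c "
from h import *
s=status.get_obs(); print(s['ee_pos'],s['orientation'],s['force'],s['ft_torque'])"
```

```text
[0.46313961 0.3618897  0.12059353] [3.14127917e+00 6.91740154e-04 2.82192366e+00] [-0.8065623   0.42705033  7.21424835] [-0.09536778  0.27607541 -0.01419347]
```

>>> servo_tool(
  plan=[
    [0,0,0,0,0,-0.06,-1],
    [0,0,0,0,0,-0.12,-1],
    [0,0,0,0,0,-0.18,-1],
    [0,0,0,0,0,-0.24,-1],
    [0,0,0,0,0,-0.3,-1],
    [0,0,0,0,0,-0.36,-1],
    [0,0,0,0,0,-0.42,-1],
    [0,0,0,0,0,-0.46,-1],
    [0,0,0,0,0,-0.46,-1],
    [0,0,0,0,0,-0.46,-1],
  ],
)

```text
time: 12.7
ee_pos: [0.4636, 0.3615, 0.1209]
orientation: [-3.141, 0.001, -3.002]
force: [0.1, 0.7, 6.8]
grip_width: 0.124
```

```bash
python3 -c "
from h import *
s=status.get_obs(); print(s['ee_pos'],s['orientation'],s['force'],s['ft_torque'])"
```

```text
[0.46361519 0.36154419 0.12087683] [-3.14134204e+00  1.36828026e-03 -3.00173569e+00] [0.10264817 0.6675491  6.76399479] [-0.15388745  0.07811126  0.07663117]
```

>>> servo_tool(
  plan=[
    [0,0,0,0,0,-0.02,-1],
    [0,0,0,0,0,-0.04,-1],
    [0,0,0,0,0,-0.06,-1],
    [0,0,0,0,0,-0.08,-1],
    [0,0,0,0,0,-0.1,-1],
    [0,0,0,0,0,-0.12,-1],
    [0,0,0,0,0,-0.14,-1],
    [0,0,0,0,0,-0.15,-1],
    [0,0,0,0,0,-0.15,-1],
    [0,0,0,0,0,-0.15,-1],
  ],
)

```text
time: 13.95
ee_pos: [0.4638, 0.3614, 0.1211]
orientation: [-3.141, 0.002, -2.852]
force: [-2.1, 1.0, 7.0]
grip_width: 0.128
```

```bash
cat > s.py <<'E'
from h import *
s=status.get_obs(); y=s['orientation'][2]%(2*np.pi); print(s['time'],s['ee_pos'],'turned',round(y-2.672,3),s['force'].round(1),s['ft_torque'].round(3),s['joint_positions'].round(2))
E
python3 s.py
```

```text
13.95 [0.46381838 0.3614423  0.1210541 ] turned 0.759 [-2.1  1.   7. ] [ 0.069  0.392 -0.087] [-0.7   0.48 -0.02  1.8   0.02  0.86  1.13]
```

>>> servo_tool(
  plan=[
    [0,0,0.0003,0,0,-0.01,-1],
    [0,0,0.0003,0,0,-0.02,-1],
    [0,0,0.0003,0,0,-0.03,-1],
    [0,0,0.0003,0,0,-0.04,-1],
    [0,0,0.0003,0,0,-0.05,-1],
    [0,0,0.0003,0,0,-0.06,-1],
    [0,0,0.0003,0,0,-0.06,-1],
    [0,0,0.0003,0,0,-0.06,-1],
    [0,0,0.0003,0,0,-0.06,-1],
    [0,0,0.0003,0,0,-0.06,-1],
  ],
)

```text
time: 15.2
ee_pos: [0.4639, 0.3614, 0.1209]
orientation: [-3.141, 0.002, -2.792]
force: [-1.6, 1.4, 6.6]
grip_width: 0.124
```

```bash
python3 s.py
```

```text
15.2 [0.46393574 0.36135893 0.12093122] turned 0.819 [-1.6  1.4  6.6] [ 0.148  0.54  -0.054] [-0.69  0.48 -0.04  1.8   0.02  0.86  1.19]
```

>>> servo_tool(
  plan=[
    [0,0,0.0002,0,0,-0.01,-1],
    [0,0,0.0002,0,0,-0.02,-1],
    [0,0,0.0002,0,0,-0.03,-1],
    [0,0,0.0002,0,0,-0.04,-1],
    [0,0,0.0002,0,0,-0.05,-1],
    [0,0,0.0002,0,0,-0.06,-1],
    [0,0,0.0002,0,0,-0.07,-1],
    [0,0,0.0002,0,0,-0.07,-1],
    [0,0,0.0002,0,0,-0.07,-1],
    [0,0,0.0002,0,0,-0.07,-1],
  ],
)

```text
time: 16.45
ee_pos: [0.464, 0.3613, 0.1209]
orientation: [-3.141, 0.002, -2.722]
force: [-2.2, 1.7, 7.3]
grip_width: 0.124
```

```bash
python3 s.py
```

```text
16.45 [0.46404536 0.36125002 0.12090605] turned 0.889 [-2.2  1.7  7.3] [ 0.132  0.56  -0.038] [-0.67  0.48 -0.05  1.8   0.03  0.86  1.25]
```

>>> servo_tool(
  plan=[
    [0,0,0.0002,0,0,-0.01,-1],
    [0,0,0.0002,0,0,-0.02,-1],
    [0,0,0.0002,0,0,-0.03,-1],
    [0,0,0.0002,0,0,-0.04,-1],
    [0,0,0.0002,0,0,-0.05,-1],
    [0,0,0.0002,0,0,-0.06,-1],
    [0,0,0.0002,0,0,-0.07,-1],
    [0,0,0.0002,0,0,-0.07,-1],
    [0,0,0.0002,0,0,-0.07,-1],
    [0,0,0.0002,0,0,-0.07,-1],
  ],
)

```text
time: 17.7
ee_pos: [0.464, 0.3614, 0.1209]
orientation: [-3.141, 0.002, -2.652]
force: [-2.8, 1.9, 8.1]
grip_width: 0.126
```

```bash
python3 s.py
```

```text
17.7 [0.46400867 0.36141572 0.12090746] turned 0.959 [-2.8  1.9  8.1] [ 0.488  0.857 -0.094] [-0.66  0.48 -0.07  1.8   0.04  0.86  1.31]
```

>>> servo_tool(
  plan=[
    [0,0,0.0002,0,0,-0.01,-1],
    [0,0,0.0002,0,0,-0.02,-1],
    [0,0,0.0002,0,0,-0.03,-1],
    [0,0,0.0002,0,0,-0.04,-1],
    [0,0,0.0002,0,0,-0.05,-1],
    [0,0,0.0002,0,0,-0.06,-1],
    [0,0,0.0002,0,0,-0.06,-1],
    [0,0,0.0002,0,0,-0.06,-1],
    [0,0,0.0002,0,0,-0.06,-1],
    [0,0,0.0002,0,0,-0.06,-1],
  ],
)

```text
time: 18.95
ee_pos: [0.4639, 0.3616, 0.1209]
orientation: [-3.141, 0.002, -2.593]
force: [-3.6, 2.6, 7.2]
grip_width: 0.127
```

```bash
python3 s.py
```

```text
18.95 [0.46390577 0.36157051 0.12089966] turned 1.018 [-3.6  2.6  7.2] [ 0.476  0.897 -0.414] [-0.65  0.48 -0.08  1.8   0.05  0.86  1.36]
```

The stop is felt (−0.41 N·m at 1.018 rad, so the stop is at about 0.97). I'll back off into the free zone and lift a little.

>>> servo_tool(
  plan=[
    [0,0,0,0,0,0.04,-1],
    [0,0,0,0,0,0.08,-1],
    [0,0,0,0,0,0.09,-1],
    [0,0,0,0,0,0.09,-1],
    [0,0,-0.002,0,0,0.09,-1],
    [0,0,-0.004,0,0,0.09,-1],
    [0,0,-0.006,0,0,0.09,-1],
    [0,0,-0.006,0,0,0.09,-1],
    [0,0,-0.006,0,0,0.09,-1],
    [0,0,-0.006,0,0,0.09,-1],
  ],
)

```text
time: 20.2
ee_pos: [0.4639, 0.3615, 0.1269]
orientation: [-3.141, 0.002, -2.683]
force: [-2.0, 2.2, 5.5]
grip_width: 0.122
```

```bash
python3 s.py
```

```text
20.2 [0.46391939 0.36153115 0.12689487] turned 0.929 [-2.   2.2  5.5] [ 0.282  0.606 -0.005] [-0.67  0.47 -0.06  1.8   0.04  0.87  1.28]
```

>>> servo_tool(
  plan=[
    [0,0,-0.004,0,0,0,-1],
    [0,0,-0.008,0,0,0,-1],
    [0,0,-0.013,0,0,0,-1],
    [0,0,-0.02,0,0,0,-1],
    [0,0,-0.03,0,0,0,-1],
    [0,0,-0.04,0,0,0,-1],
    [0,0,-0.05,0,0,0,-1],
    [0,0,-0.06,0,0,0,-1],
    [0,0,-0.075,0,0,0,-1],
    [0,0,-0.09,0,0,0,-1],
  ],
)

```text
time: 21.45
ee_pos: [0.4638, 0.3616, 0.2181]
orientation: [-3.141, 0.002, -2.683]
force: [0.1, 0.1, -0.9]
grip_width: 0.124
```

```bash
python3 s.py; python3 - <<'E'
from h import *
f=grab('wrist'); save(f,'w2.png'); np.save('w2.npy',cloud(f))
E
```

```text
21.45 [0.46377293 0.36156305 0.21805964] turned 0.929 [ 0.1  0.1 -0.9] [-0.002  0.025 -0.   ] [-0.66  0.36 -0.06  1.72  0.03  1.05  1.29]
```

View pics/w2.png

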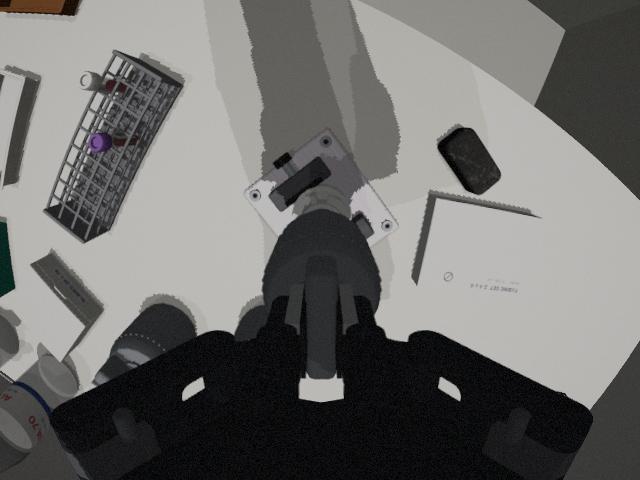

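The wrist view shows the cap held in the jaws (320,290) and the tube standing in the pot below it (320,195). Force at the tool is −0.9 N, the cap's weight. Next, over to the tray.

>>> servo_tool(
  plan=[
    [0.001,-0.03,0,0,0,0,-1],
    [0.002,-0.075,0,0,0,0,-1],
    [0.004,-0.125,0,0,0,0,-1],
    [0.006,-0.175,0,0,0,0,-1],
    [0.008,-0.225,0,0,0,0,-1],
    [0.01,-0.275,0,0,0,0,-1],
    [0.012,-0.325,0,0,0,0,-1],
    [0.0136,-0.36,0,0,0,0,-1],
    [0.0136,-0.38,0,0,0,0,-1],
    [0.0136,-0.38,0,0,0,0,-1],
  ],
)

```text
time: 22.75
ee_pos: [0.6208, 0.0146, 0.2199]
orientation: [3.141, 0.004, -2.684]
force: [0.5, 0.3, -1.5]
grip_width: 0.125
```

```bash
python3 s.py; python3 - <<'E'
from h import *
f=grab('wrist'); save(f,'w3.png'); P=cloud(f); np.save('w3.npy',P)
q=P.reshape(-1,3)
m=(abs(q[:,0]-.531)<.09)&(abs(q[:,1]+.038)<.06)&(q[:,2]>.024)&(q[:,2]<.036); w=q[m]; print(len(w)); r=cv2.minAreaRect((w[:,:2]*1000).astype(np.float32)); print(r)
t=np.radians(r[2]); 
p=cv2.boxPoints(r); print(p)
# walls percentile along the axes
c=np.array(r[0])/1000; 
for a in (t,t+np.pi/2):
    d=(w[:,:2]-c)@[np.cos(a),np.sin(a)]; print(np.degrees(a),np.percentile(d,[1,99]).round(4), np.histogram(d,bins=14)[0])
E
```

```text
22.75 [0.62077608 0.01462414 0.2198829 ] turned 0.927 [ 0.5  0.3 -1.5] [ 0.063 -0.004 -0.011] [-0.14  0.42  0.09  1.64 -0.04  1.08  1.99]
3336
((533.4277954101562, -39.901241302490234), (138.63018798828125, 78.65414428710938), 3.3599255084991455)
[[461.92697    -4.7041993]
 [466.5367    -83.223145 ]
 [604.9286    -75.09828  ]
 [600.31885     3.420662 ]]
3.3599255084991455 [-0.0685  0.0687] [712 156 160 155 162 168 165 172 169 166 155 153 165 678]
93.35992550849915 [-0.0388  0.0389] [852 362  97  92 100  98 101 100 100  99  93  98 255 889]
```

View pics/w3.png

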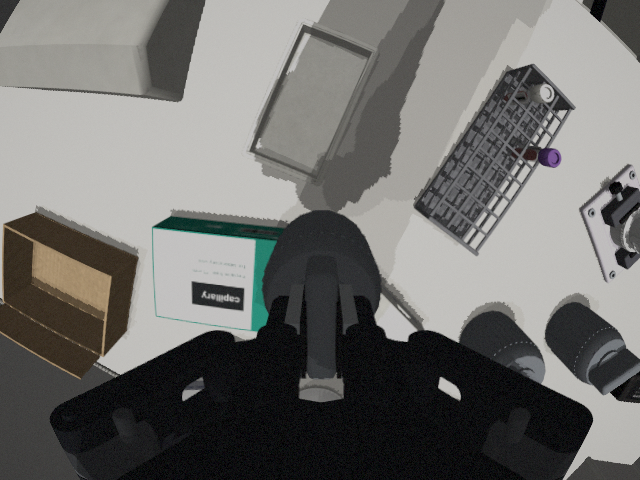

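Wrist view: white tray at (312,103), rack at (495,160), tubes still standing. The tray measures 138.6×78.7 mm, centred at (0.5334, −0.0399), which agrees with the top view to 2.5 mm. Moving over it and down.

>>> servo_tool(
  plan=[
    [0.03,-0.003,0,0,0,0,-1],
    [0.065,-0.007,0,0,0,0,-1],
    [0.09,-0.0106,0.01,0,0,0,-1],
    [0.102,-0.0106,0.03,0,0,0,-1],
    [0.102,-0.0106,0.055,0,0,0,-1],
    [0.102,-0.0106,0.08,0,0,0,-1],
    [0.102,-0.0106,0.1,0,0,0,-1],
    [0.102,-0.0106,0.115,0,0,0,-1],
    [0.102,-0.0106,0.128,0,0,0,-1],
    [0.102,-0.0106,0.135,0,0,0,-1],
  ],
)

```text
time: 24.05
ee_pos: [0.5341, -0.0379, 0.0839]
orientation: [3.141, 0.004, -2.682]
force: [-0.0, -0.5, -1.0]
grip_width: 0.125
```

>>> servo_tool(
  plan=[
    [0,0,0.001,0,0,0,-1],
    [0,0,0.002,0,0,0,-1],
    [0,0,0.003,0,0,0,-1],
    [0,0,0.004,0,0,0,-1],
    [0,0,0.005,0,0,0,-1],
    [0,0,0.006,0,0,0,-1],
    [0,0,0.006,0,0,0,-1],
    [0,0,0.006,0,0,0,-1],
    [0,0,0.006,0,0,0,-1],
    [0,0,0.006,0,0,0,-1],
  ],
)

```text
time: 25.3
ee_pos: [0.5342, -0.0379, 0.0779]
orientation: [3.141, 0.004, -2.682]
force: [0.1, -0.1, -0.8]
grip_width: 0.124
```

```bash
python3 s.py
```

```text
25.3 [ 0.53419052 -0.03790531  0.07792104] turned 0.929 [ 0.1 -0.1 -0.8] [-0.03  -0.045  0.022] [-0.06  0.46  0.09  1.96 -0.07  0.72  2.1 ]
```

>>> servo_tool(
  plan=[
    [0,0,0.0005,0,0,0,-1],
    [0,0,0.001,0,0,0,-1],
    [0,0,0.0015,0,0,0,-1],
    [0,0,0.002,0,0,0,-1],
    [0,0,0.0023,0,0,0,-1],
    [0,0,0.0023,0,0,0,-1],
    [0,0,0.0023,0,0,0,-1],
    [0,0,0.0023,0,0,0,-1],
    [0,0,0.0023,0,0,0,-1],
    [0,0,0.0023,0,0,0,-1],
  ],
)

```text
time: 26.55
ee_pos: [0.5345, -0.0377, 0.0766]
orientation: [3.141, 0.005, -2.682]
force: [-4.7, 1.2, 18.9]
grip_width: 0.125
```

Floor contact. Releasing and rising.

>>> servo_tool(
  plan=[
    [0,0,-0.0008,0,0,0,-1],
    [0,0,-0.0012,0,0,0,-0.3],
    [0,0,-0.0012,0,0,0,0],
    [0,0,-0.0012,0,0,0,0],
    [0,0,-0.0012,0,0,0,0],
    [0,0,-0.015,0,0,0,0],
    [0,0,-0.05,0,0,0,0],
    [0,0,-0.09,0,0,0,0],
    [0,0,-0.125,0,0,0,0],
    [0,0,-0.145,0,0,0,0],
  ],
)

```text
time: 27.8
ee_pos: [0.5343, -0.0382, 0.2245]
orientation: [-3.141, 0.008, -2.682]
force: [-0.1, -0.6, -0.5]
grip_width: 0.5
```

```bash
python3 s.py; python3 - <<'E'
from h import *
f=grab('wrist'); f2=dict(f); P=cloud(f); q=P.reshape(-1,3); np.save('w4.npy',P)
f['pixels']=np.clip(f['pixels'].astype(float)*1.5,0,255).astype(np.uint8); save(f,'w4.png')
def rect(n,m):
    w=q[m]; 
    if len(w)>8: print(n,len(w),cv2.minAreaRect((w[:,:2]*1000).astype(np.float32)),np.median(w[:,2]))
n=lambda x,y,r:np.hypot(q[:,0]-x,q[:,1]-y)<r
rect('wing',n(.534,-.038,.04)&(q[:,2]>.09)&(q[:,2]<.11))
rect('captop',n(.534,-.038,.04)&(q[:,2]>.066)&(q[:,2]<.08))
rect('tray',(abs(q[:,0]-.533)<.09)&(abs(q[:,1]+.04)<.06)&(q[:,2]>.024)&(q[:,2]<.036))
rect('rack',(abs(q[:,0]-.493)<.12)&(abs(q[:,1]-.142)<.08)&(q[:,2]>.046)&(q[:,2]<.058))
P=np.load('w2.npy');q=P.reshape(-1,3)
rect('rack w2',(abs(q[:,0]-.493)<.12)&(abs(q[:,1]-.142)<.08)&(q[:,2]>.046)&(q[:,2]<.058))
rect('tubetops w2',(abs(q[:,0]-.493)<.12)&(abs(q[:,1]-.142)<.08)&(q[:,2]>.083)&(q[:,2]<.1))
P=np.load('w3.npy');q=P.reshape(-1,3)
rect('rack w3',(abs(q[:,0]-.493)<.12)&(abs(q[:,1]-.142)<.08)&(q[:,2]>.046)&(q[:,2]<.058))
t=(abs(q[:,0]-.493)<.12)&(abs(q[:,1]-.142)<.08)&(q[:,2]>.086)&(q[:,2]<.094)
for s in (0,1):
    w=q[t&((q[:,0]>.455)==bool(s))]; print(len(w), w.mean(0) if len(w) else '')
E
```

```text
27.8 [ 0.53434575 -0.03820053  0.22449415] turned 0.929 [-0.1 -0.6 -0.5] [-0.014  0.033  0.009] [-0.08  0.26  0.11  1.85 -0.04  1.02  2.08]
wing 896 ((535.615234375, -36.943397521972656), (45.97355651855469, 10.725092887878418), 26.146806716918945) 0.09943190395755461
captop 2239 ((535.5794677734375, -37.30836486816406), (51.12538146972656, 52.504520416259766), 26.77802848815918) 0.07376398071488294
tray 2966 ((533.6000366210938, -39.81409454345703), (139.18968200683594, 79.02293395996094), 3.341059684753418) 0.030656705213870372
rack 3701 ((495.1376953125, 140.07066345214844), (64.09632873535156, 180.10838317871094), 82.10220336914062) 0.05285745244961898
rack w2 4133 ((494.77850341796875, 140.1547393798828), (63.979835510253906, 180.13589477539062), 82.08187103271484) 0.05224575661403774
tubetops w2 588 ((455.972900390625, 146.35546875), (71.33700561523438, 16.79584503173828), 37.06578826904297) 0.08876091216994172
rack w3 4404 ((495.2265319824219, 140.00682067871094), (63.492374420166016, 180.27110290527344), 82.04412078857422) 0.05274509491542448
272 [0.43519729 0.12799724 0.08918362]
265 [0.47899011 0.16090721 0.08922544]
```

View pics/w4.png

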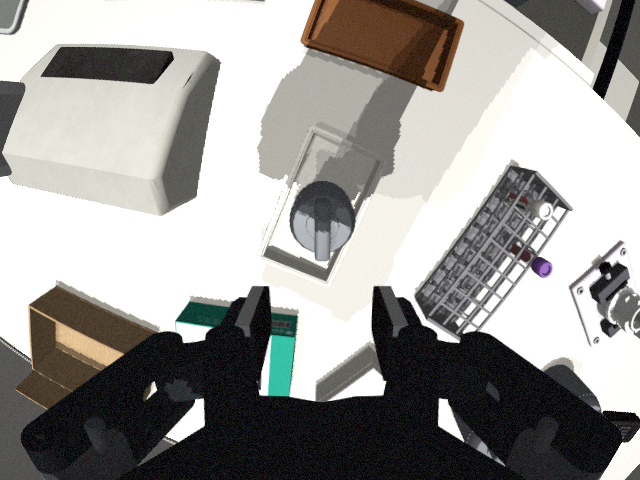

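Wrist view: the cap stands in the white tray (322,218), wing top at 0.099, 2.9 mm off the tray's centre line. The rack is at (495,250), the two tubes at (545,210) and (542,267), and the sample in the pot at (630,315). Both rack tubes fit the rack frame: centre (0.495, 0.140), y axis at 172.1°. Now to the sample.

>>> servo_tool(
  plan=[
    [-0.009,0.03,0,0,0,0.06,0],
    [-0.022,0.075,0,0,0,0.12,0],
    [-0.036,0.125,0,0,0,0.18,0],
    [-0.051,0.175,0,0,0,0.25,0],
    [-0.065,0.225,0,0,0,0.32,0],
    [-0.08,0.275,0,0,0,0.4,0],
    [-0.094,0.325,0,0,0,0.48,0],
    [-0.106,0.365,0,0,0,0.54,0],
    [-0.113,0.39,0,0,0,0.598,0],
    [-0.113,0.39,0,0,0,0.598,0],
  ],
)

```text
time: 29.1
ee_pos: [0.4623, 0.3633, 0.2272]
orientation: [3.137, 0.009, 3.006]
force: [0.2, -1.3, -0.7]
grip_width: 0.498
```

```bash
python3 s.py; python3 - <<'E'
from h import *
f=grab('wrist'); P=cloud(f); q=P.reshape(-1,3); np.save('w5.npy',P)
m=(np.hypot(q[:,0]-.463,q[:,1]-.362)<.03)
for lo,hi in [(.1,.11),(.07,.08)]:
    w=q[m&(q[:,2]>lo)&(q[:,2]<hi)]; print(len(w),w.mean(0),cv2.minEnclosingCircle((w[:,:2]*1000).astype(np.float32)),cv2.minAreaRect((w[:,:2]*1000).astype(np.float32)))
E
```

```text
29.1 [0.4623482  0.36328168 0.2272441 ] turned 0.334 [ 0.2 -1.3 -0.7] [-0.016  0.017 -0.013] [-0.7   0.35 -0.02  1.72  0.01  1.06  0.7 ]
391 [0.4631996  0.36169541 0.10407374] ((463.6300354003906, 361.4908142089844), 8.453722953796387) ((463.4551086425781, 361.7615966796875), (15.599032402038574, 15.95806884765625), 81.33768463134766)
1095 [0.46094575 0.36226473 0.07404522] ((463.7001953125, 361.811767578125), 24.316844940185547) ((463.4523010253906, 361.89398193359375), (47.57298278808594, 36.347801208496094), 0.28227484226226807)
```

```bash
cat > d.py <<'E'
import sys
from h import *
x,y,z,yaw=map(float,sys.argv[1:])
s=status.get_obs(); A=R.from_euler('xyz',s['orientation']); B=R.from_euler('xyz',[np.pi,0,yaw])
print(s['time'],'shift',A.inv().apply(np.array([x,y,z])-s['ee_pos']).round(4),'turn',(A.inv()*B).as_rotvec().round(4))
E
python3 d.py .4634 .3617 .080 3.003
```

```text
29.15 shift [ 0.0009 -0.0007  0.1472] turn [0.0043 0.0089 0.0018]
```

>>> servo_tool(
  plan=[
    [0.0009,-0.0007,0.03,0.004,0.009,0.002,0],
    [0.0009,-0.0007,0.07,0.004,0.009,0.002,0],
    [0.0009,-0.0007,0.105,0.004,0.009,0.002,0],
    [0.0009,-0.0007,0.13,0.004,0.009,0.002,0],
    [0.0009,-0.0007,0.143,0.004,0.009,0.002,0],
    [0.0009,-0.0007,0.147,0.004,0.009,0.002,-0.2],
    [0.0009,-0.0007,0.147,0.004,0.009,0.002,-0.6],
    [0.0009,-0.0007,0.147,0.004,0.009,0.002,-1],
    [0.0009,-0.0007,0.147,0.004,0.009,0.002,-1],
    [0.0009,-0.0007,0.147,0.004,0.009,0.002,-1],
  ],
  newtons=25,
)

```text
time: 30.4
ee_pos: [0.4639, 0.362, 0.081]
orientation: [3.14, 0.001, 3.003]
force: [0.2, -1.3, 6.1]
grip_width: 0.173
```

```bash
python3 s.py
```

```text
30.4 [0.46389461 0.36200267 0.08104234] turned 0.331 [ 0.2 -1.3  6.1] [-0.096  0.049  0.042] [-0.7   0.53 -0.02  1.82  0.02  0.78  0.7 ]
```

>>> servo_tool(
  plan=[
    [0,0,-0.005,0,0,0,-1],
    [0,0,-0.015,0,0,0,-1],
    [0,0,-0.027,0,0,0,-1],
    [0,0,-0.04,0,0,0,-1],
    [0,0,-0.053,0,0,0,-1],
    [0,0,-0.066,0,0,0,-1],
    [0,0,-0.079,0,0,0,-1],
    [0,0,-0.09,0,0,0,-1],
    [0,0,-0.1,0,0,0,-1],
    [0,0,-0.1,0,0,0,-1],
  ],
)

```text
time: 31.65
ee_pos: [0.464, 0.3621, 0.1817]
orientation: [3.14, 0.002, 3.003]
force: [-0.3, -0.3, 0.2]
grip_width: 0.174
```

```bash
python3 s.py; python3 d.py .534 .135 .181 3.003
python3 - <<'E'
from h import *
f=grab('wrist'); f['pixels']=np.clip(f['pixels'].astype(float)*1.5,0,255).astype(np.uint8); save(f,'w6.png')
E
```

```text
31.65 [0.46401718 0.36208522 0.18173132] turned 0.331 [-0.3 -0.3  0.2] [ 0.023  0.05  -0.007] [-0.7   0.4  -0.02  1.76  0.01  0.98  0.71]
31.65 shift [-0.1007 -0.2152  0.0004] turn [ 0.0021  0.0016 -0.0002]
```

View pics/w6.png

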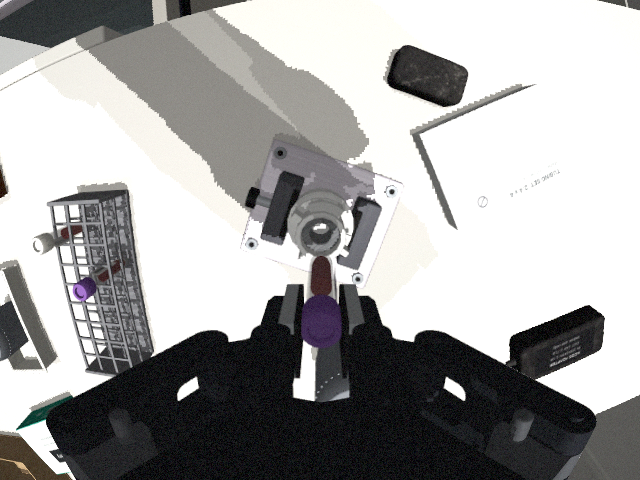

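The tube is in the jaws, purple cap at (322,320), and the pot is empty at (320,232). Now to the rack place (0, −39).

>>> servo_tool(
  plan=[
    [-0.007,-0.015,0,0,0,0,-1],
    [-0.018,-0.039,0,0,0,0,-1],
    [-0.032,-0.069,0,0,0,0,-1],
    [-0.048,-0.103,0,0,0,0,-1],
    [-0.064,-0.137,0,0,0,0,-1],
    [-0.079,-0.169,0,0,0,0,-1],
    [-0.09,-0.193,0,0,0,0,-1],
    [-0.098,-0.209,0,0,0,0,-1],
    [-0.1007,-0.2152,0,0.002,0.002,0,-1],
    [-0.1007,-0.2152,0,0.002,0.002,0,-1],
  ],
)

```text
time: 32.95
ee_pos: [0.5337, 0.135, 0.1808]
orientation: [-3.141, -0.001, 3.003]
force: [0.5, -0.7, 0.2]
grip_width: 0.174
```

```bash
python3 s.py; python3 d.py .534 .135 .181 3.003
python3 - <<'E'
from h import *
f=grab('wrist'); P=cloud(f); q=P.reshape(-1,3); np.save('w7.npy',P)
f['pixels']=np.clip(f['pixels'].astype(float)*1.5,0,255).astype(np.uint8); save(f,'w7.png',(140,120,500,390),2.2)
w=q[(abs(q[:,0]-.495)<.12)&(abs(q[:,1]-.14)<.08)&(q[:,2]>.046)&(q[:,2]<.058)]; r=cv2.minAreaRect((w[:,:2]*1000).astype(np.float32)); print(len(w),r)
t=q[(np.hypot(q[:,0]-.534,q[:,1]-.135)<.025)&(q[:,2]>.1)&(q[:,2]<.215)]
for lo,hi in [(.115,.135),(.135,.155),(.155,.175),(.175,.195),(.198,.212)]:
    k=t[(t[:,2]>lo)&(t[:,2]<hi)]
    if len(k)>5: print(lo,len(k),k.mean(0).round(4),cv2.minAreaRect((k[:,:2]*1000).astype(np.float32)))
E
```

```text
32.95 [0.53365574 0.13504906 0.18078585] turned 0.331 [ 0.5 -0.7  0.2] [-0.009  0.01   0.011] [-0.36  0.34  0.06  1.85 -0.03  0.95  1.15]
32.95 shift [-0.0003 -0.     -0.0002] turn [-0.0006 -0.0013 -0.    ]
6263 ((494.21514892578125, 140.16815185546875), (62.49882888793945, 178.88107299804688), 81.965087890625)
0.115 73 [0.5281 0.1351 0.1314] ((528.9423217773438, 135.1593780517578), (12.43210506439209, 4.750410556793213), 81.1220474243164)
0.135 324 [0.5284 0.1356 0.1461] ((530.404541015625, 136.0169219970703), (13.962153434753418, 7.7924909591674805), 70.45227813720703)
0.155 448 [0.5287 0.1358 0.1654] ((530.6327514648438, 135.7617950439453), (13.791631698608398, 8.208537101745605), 73.03641510009766)
0.175 1100 [0.5259 0.1358 0.1881] ((527.353271484375, 135.71652221679688), (41.507896423339844, 10.407676696777344), 81.95948028564453)
0.198 2951 [0.5291 0.1352 0.2044] ((533.2091064453125, 134.60980224609375), (41.76991271972656, 23.00167465209961), 81.24148559570312)
```

View pics/w7.png

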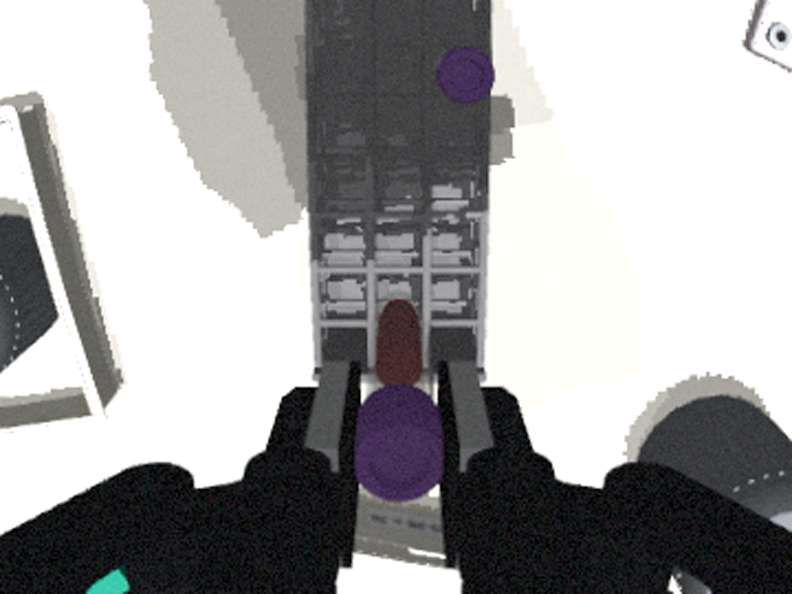

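Crop: the tube's foot at (398,315) hangs over the middle column of the grid, near the far end. I'll apply a small correction and lower it in.

>>> servo_tool(
  plan=[
    [-0.0005,-0.0005,0.012,0,0,0,-1],
    [-0.0005,-0.0005,0.027,0,0,0,-1],
    [-0.0005,-0.0005,0.04,0,0,0,-1],
    [-0.0005,-0.0005,0.05,0,0,0,-1],
    [-0.0005,-0.0005,0.056,0,0,0,-1],
    [-0.0005,-0.0005,0.06,0,0,0,-1],
    [-0.0005,-0.0005,0.064,0,0,0,-1],
    [-0.0005,-0.0005,0.068,0,0,0,-1],
    [-0.0005,-0.0005,0.072,0,0,0,-1],
    [-0.0005,-0.0005,0.076,0,0,0,-1],
  ],
)

```text
time: 34.25
ee_pos: [0.5339, 0.135, 0.1046]
orientation: [-3.141, -0.001, 3.004]
force: [0.8, -0.4, 0.4]
grip_width: 0.171
```

```bash
python3 s.py
```

```text
34.25 [0.53388484 0.1349912  0.10459716] turned 0.332 [ 0.8 -0.4  0.4] [0.009 0.078 0.007] [-0.35  0.44  0.06  1.91 -0.03  0.79  1.16]
```

Foot is inside the place with no contact force. Going down.

>>> servo_tool(
  plan=[
    [0,-0.0003,0.005,0,0,0,-1],
    [0,-0.0003,0.01,0,0,0,-1],
    [0,-0.0003,0.015,0,0,0,-1],
    [0,-0.0003,0.02,0,0,0,-1],
    [0,-0.0003,0.025,0,0,0,-1],
    [0,-0.0003,0.029,0,0,0,-1],
    [0,-0.0003,0.032,0,0,0,-1],
    [0,-0.0003,0.034,0,0,0,-1],
    [0,-0.0003,0.0355,0,0,0,-1],
    [0,-0.0003,0.0365,0,0,0,-1],
  ],
)

```text
time: 35.5
ee_pos: [0.5339, 0.1347, 0.0681]
orientation: [-3.141, -0.001, 3.004]
force: [0.0, -0.0, -0.2]
grip_width: 0.178
```

```bash
python3 s.py
```

```text
35.5 [0.53385103 0.13469865 0.0680718 ] turned 0.332 [ 0.  -0.  -0.2] [-0.005  0.001  0.004] [-0.35  0.5   0.05  1.92 -0.04  0.72  1.16]
```

Lower another 2 mm, release and rise.

>>> servo_tool(
  plan=[
    [0,0,0.001,0,0,0,-1],
    [0,0,0.0018,0,0,0,-1],
    [0,0,0.0018,0,0,0,-0.6],
    [0,0,0.0018,0,0,0,-0.2],
    [0,0,0.0018,0,0,0,-0.2],
    [0,0,0.0018,0,0,0,-0.2],
    [0,0,-0.01,0,0,0,-0.2],
    [0,0,-0.04,0,0,0,-0.2],
    [0,0,-0.08,0,0,0,-0.2],
    [0,0,-0.12,0,0,0,-0.2],
  ],
)

```text
time: 36.75
ee_pos: [0.5339, 0.1347, 0.1902]
orientation: [-3.142, -0.001, 3.004]
force: [1.5, -0.2, 0.4]
grip_width: 0.398
```

>>> servo_tool(
  plan=[
    [-0.02,0,-0.01,0,0,0,-0.2],
    [-0.05,0,-0.02,0,0,0,-0.2],
    [-0.08,0,-0.02,0,0,0,-0.2],
    [-0.1,0,-0.02,0,0,0,-0.2],
    [-0.1,0,-0.02,0,0,0,-0.2],
    [-0.1,0,-0.02,0,0,0,-0.2],
    [-0.1,0,-0.02,0,0,0,-0.2],
    [-0.1,0,-0.02,0,0,0,-0.2],
    [-0.1,0,-0.02,0,0,0,-0.2],
    [-0.1,0,-0.02,0,0,0,-0.2],
  ],
)

```text
time: 38.0
ee_pos: [0.6329, 0.1209, 0.2101]
orientation: [-3.142, -0.001, 3.004]
force: [0.2, -1.3, -0.7]
grip_width: 0.397
```

```bash
python3 s.py; python3 - <<'E'
from h import *
f=grab('wrist'); P=cloud(f); q=P.reshape(-1,3)
f['pixels']=np.clip(f['pixels'].astype(float)*1.5,0,255).astype(np.uint8); save(f,'w8.png')
def rect(n,m):
    w=q[m]
    if len(w)>8: print(n,len(w),np.round(cv2.minAreaRect((w[:,:2]*1000).astype(np.float32))[0],1),np.percentile(w[:,2],[50,95]).round(4))
n=lambda x,y,r:np.hypot(q[:,0]-x,q[:,1]-y)<r
rect('sample top',n(.534,.135,.015)&(q[:,2]>.08)&(q[:,2]<.13))
rect('b top',n(.479,.161,.015)&(q[:,2]>.083)&(q[:,2]<.13)); rect('c top',n(.435,.128,.015)&(q[:,2]>.083)&(q[:,2]<.13))
rect('rack',(abs(q[:,0]-.495)<.12)&(abs(q[:,1]-.14)<.08)&(q[:,2]>.046)&(q[:,2]<.058))
rect('wing',n(.534,-.038,.04)&(q[:,2]>.09)&(q[:,2]<.11))
E
```

```text
38.0 [0.63290528 0.12091887 0.21014359] turned 0.332 [ 0.2 -1.3 -0.7] [-0.073  0.037  0.034] [-0.3   0.47  0.08  1.59 -0.04  1.09  1.23]
sample top 439 [533.8 134.6] [0.0893 0.0911]
b top 406 [478.6 162. ] [0.0892 0.0912]
rack 3969 [515.5 137.6] [0.0526 0.0563]
wing 938 [536.  -35.9] [0.0986 0.1002]
```

View pics/w8.png

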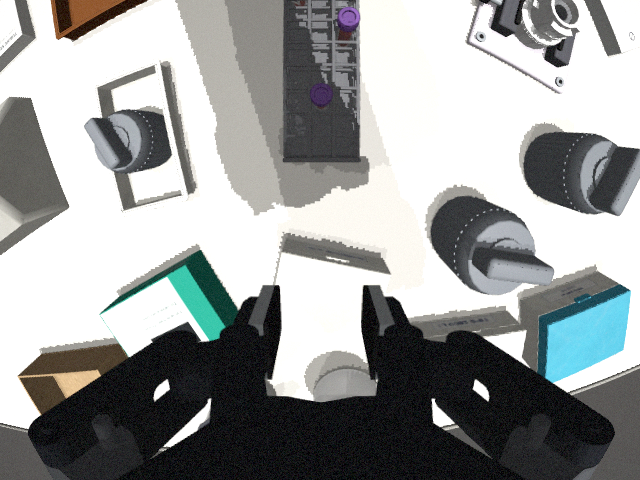

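The sample stands in the rack at (320,95), top at 0.0893, the same height as tube_b. The cap is upright in the tray at (130,140), wing top at 0.0986, and the gripper is clear. I'll hand in.

```bash
python3 -c "
from rig import job; print(job.finish_job())"
```

```text
the job is handed in; nothing more can be done
None
```

I opened the pot, stood the cap upright in the white tray and put the sample tube fully down in the rack at place (0, −39). The job was handed in at about 38 s; the hand-in reports no verdict.

- **Opening:** I pressed the cap to its hard stop, where the tool read 15.9 N, then eased back 0.8 mm. It turned freely until the springy stop at about 0.97 rad. I backed off 0.09 rad and lifted it straight off, and the tube stayed standing in the pot.
- **Highest reading:** the tool read 18.9 N, when the cap touched down in the tray. I only have readings from the end of each move, so a short peak in between would not show.
- **Cap:** the wing top is at about 99 mm, as expected on the tray floor. Its centre was about 3 mm off the tray's centre line just after I released it; the final, more distant view read about 4 mm (limit 12 mm).
- **Sample tube:** its top is at 89 mm, the same as tube_b, and it is within 1 mm of where I aimed.
- **Other things:** tube_b still stands where it was. The tray and rack had not moved when last fully measured, before the tube went in.
- **Not confirmed at the end:** tube_c and the far end of the rack were outside the final picture. The rack measurement in that view covers only part of it, so it does not count as a check. I did not re-measure the boxes and the reader, but the arm made no contact near them.

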